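Shift the rolling mill from fast forward to slow reverse

ROBOT

A 6-joint arm with a two-finger parallel gripper is mounted at the origin on the work surface. World frame = base frame: x ahead of the robot, y to its left, z up, the work surface at z = 0. Lengths are in m, angles in degrees, forces in N, time in s.
With the tool pointing down it reaches from about 0.3 to 0.75 m from the base axis. Payload 8.5 kg.
Tool frame: the origin (TCP) lies between the finger pads; the fingertips stand 17 mm ahead of it and the grasp point (between the pads) lies 2 mm behind it; z points along the fingers, y is the direction in which the jaws open and shut (so a half turn about z gives the same grasp; the last joint's range is limited). The gripper opens to 85 mm and grips with 20 to 120 N. Pads are 22 mm wide; open, the fingers measure 114 mm over their backs; the gripper's body (76 mm by 85 mm) begins 54 mm behind the grasp point. The pads swing forward as they close: fully open they stand 13 mm farther back than shut.
Start: joints at [54.07, 21.807, 74.336, -0, 83.858, -12.336], TCP at [0.22, 0.504, 0.219] pointing down, gripper open.
Joint ranges: [-178.18, 178.18], [-50.72, 133.34], [12.68, 142.11], [-81.47, 261.47], [9.98, 163.14], [-165.26, 165.26]. Speed limits (degrees/s): [136.94, 136.94, 180, 180, 180, 180].

INTERFACE

Orientations are given as a 3x3 rotation matrix whose columns are the frame's x, y, z axes.
In Python, from rig import readout, eyes, env gives the robot as it stands.
- The arm moves only by the tool arm_command, never from a script. Its argument "rows" is text: rows parted by semicolons, each of 7 numbers parted by spaces: the closure, from 0 (fully open) to 1 (shut), then the shift along the tool's x, y, z in mm, then the turn, a rotation vector about the tool's x, y, z in degrees. In form: grip dx dy dz rx ry rz; .... A call has 1 to 5 rows; each row shifts and turns the commanded pose from where the row before left it, along the tool's axes as they then stand; what a row does not reach is not made up. A row lasts 1/12 s, in which the tool goes at most 41.7 mm and 7.16 degrees, less where a joint would pass 70% of its speed; a pose out of reach is approached as far as the arm can. A call with a gripper value outside its range is refused whole. The fingers move at their own pace and stop on an object; "squeeze" is the grip in N (left out, the last holds). Time passes only in rows, so rows that do not move let the fingers close. It gives the time, the measured TCP pose, the force and the opening at its end, in the units of the state.
- readout.observe(): the state, without advancing time (a new reading comes with each control period).
- eyes.get_image(name): name is "scene" or "top" or "wrist"; returns the picture (480x640x3 uint8, red, green, blue); there is no depth.
- eyes.camera_model(name): a dict with "mtx" (3x3 intrinsics, pixels), "k1" (the pictures are not rectified: a ray, as slopes to the right and down, at radius r is drawn at 1 + k1 r^2 times it, then the intrinsics apply), "view" (4x4, takes a point from world to camera coordinates). Camera axes: x right, y up, looking along -z (the intrinsics and any distortion apply to the point x, -y, -z); pixel columns grow to the right and rows downward; lengths in m; the calibration is good to about 2 mm. A picture is of the moment at which its call begins: read the wrist's pose just before it. camera_model takes no time and is no camera call; for the wrist camera it gives the pose at the moment of the call.
- env.close_job(): hands the job in, once; it reports no verdict.
The state is a dict: "time_s": time; "q": joint angles; "qvel": joint speeds; "joint_efforts": joint torques, N m; "position": TCP position; "tool_rot": TCP orientation; "ft_force": force on the tool from outside, world axes, zero at the start; "wrist_torque": the same for the moment, N m; "grip_width": finger opening in m.
Only numpy, scipy, OpenCV 4.12 (cv2) and the standard library are available. Lean on these libraries where they do the work, as an engineer would, in place of code of your own. Each camera call takes 0.05 s, during which the arm holds its last target. There are 200 camera calls.

TASK

A strip is stuck half way through the stopped rolling mill: shift its gear lever from fast forward (the slot with the red dot) through the neutral crossbar to slow reverse (the slot with the green dot), fully home, without slipping into either of the other two gears on the way. Push the knob with the fingertips or the outside of the closed fingers, without forcing it and never taking the lever between the fingers. Leave the tools and pots around it where they are, and take the hand away at the end.

Things in the scene. Friction and masses are not known exactly. Their poses are not given: they have to be found in the camera images.
- mill: Bench-top powered rolling mill, grey-green, bolted down, turned up to 0.3 rad. Origin: on the table under the middle of the shift gate; x to the mill's back (away from the operator), y to its left, z up. Gearbox: x -115 to 135, y -90 to 100 mm, flat top 150 mm high. Roll stand, 315 mm high, from y = 172 mm on; motor, 170 mm high, from x = 130 mm on; red stop button on the front.
- gate (a point): Middle of the H-gate, on top of its steel plate (100 x 96 x 6 mm, top 156 mm above the table); axes as the mill's. Two slots along x at y = +16 and -16 mm, 15 mm wide, in which the 10 mm shank travels from x = -20 to +20 mm; the neutral crossbar along y at x = 0, 17 mm wide, joins them.
- green_dot (a point): Green dot, 13 mm across, on the plate beyond the front end of the left slot (gate x -37, y +18 mm): slow reverse, the gear to engage.
- red_dot (a point): Red dot beyond the back end of the right slot (gate x +37, y -18 mm): fast forward, the gear the lever starts in. Beyond the back end of the left slot is a blue dot (slow forward), beyond the front end of the right slot a yellow one (fast reverse).
- knob (a point): Centre of the black ball knob, 34 mm in diameter, on the steel shank of the gear lever. The lever pivots on a point 70 mm below the gate plate's top and the knob's centre is 150 mm from that pivot: 80 mm above the plate with the lever upright, moving 43 mm to and fro and 33 mm to each side of the middle at the ends of the slots. z along the shank. Below it, shank and collar are free for 55 mm above the plate.
- green_home (a point): Where the knob's centre comes to be when the lever is fully home in the slot with the green dot (a point in the air, fixed to the mill, not marked).
- gear_lever (a joint): Lean of the gear lever along the slots, rad: 0 in the neutral crossbar, + away to the mill's back (x+), - towards its front; the slot ends are at +-0.278. It starts at +0.15 to +0.27 in the red slot. Friction, about 3 N at the knob, keeps it where it is left.
- cross_shaft (a joint): Lean of the gear lever along the crossbar, rad: + to the mill's left (y+). The red and yellow slots lie at -0.225, the blue and green ones at +0.225; stops at +-0.258. It can change sides only while gear_lever is within about 0.05 of 0. Friction, about 3 N at the knob, keeps it where it is left.
- grease_tin: Bystander: flat aluminium tin, 46 mm across and 26 mm high, standing on the gearbox top behind the gate. Origin under its centre.
- mallet: Bystander: wooden mallet lying on the table, head 100 mm long and 56 mm thick, handle 220 mm to its -x. Origin under the head.
- bur_block: Bystander: blue block 75 x 100 x 22 mm with burs standing in it, 60 mm high in all. Origin under its centre.
- pliers: Bystander: red-handled pliers 165 mm long, lying flat. Origin under the rivet.
- findings_jar: Bystander: small glass jar 52 mm across, 60 mm high, aluminium cap. Origin under its centre.
- ring_clamp: Bystander: wooden ring clamp 135 mm long, 24 mm thick, lying. Origin under its brass band.
- file_pot: Bystander: brown pot 72 mm across, 85 mm high, with files and sticks standing in it up to 190 mm. Origin under its centre.

How it is judged:
By the outcome, as a careful person would: the job done as asked, in the order asked, and still so for the second after the job is handed in, with the robot touching nothing.
It also fails if it takes over 48 s, if anything falls off the work surface, if the arm or the gripper's body presses on something with over 40 N, if the wrist force passes 120 N, or if a joint passes its speed limit or range.

## Working session

There is one attempt and no reset: what is moved stays moved. The work goes in short steps, Python scripts to look and compute and a tool call to move; the robot and the scene stay as the last step left them, time stands still between calls to the robot, and variables do not carry over. Pictures are saved under pics/ and viewed, about 8 in all and at most 12, crops included, and the job is handed in when it is done.

Besides the shell and the picture viewer there is one more tool, called as a command line: name --argument value ..., lists and objects as JSON in quotes. arm_command: Moves the arm, as the interface text tells. Its arguments: {"type":"object","properties":{"rows":{"type":"string"},"squeeze":{"type":"number"}},"required":["rows"]}

```bash
mkdir -p pics; ls
cat > h.py <<'E'
import numpy as np, cv2
from rig import readout, eyes, env
def cam(n):
    m=eyes.camera_model(n); return np.array(m["mtx"]),m["k1"],np.array(m["view"])
def ray(n,u,v,M=None):
    K,k,V=M or cam(n)
    d=np.linalg.inv(K)@[u,v,1]; s=d[:2].copy()
    for _ in range(20): s=d[:2]/(1+k*(s@s))
    R=V[:3,:3]; o=-R.T@V[:3,3]
    return o, R.T@np.array([s[0],-s[1],-1])
def atz(n,u,v,z,M=None):
    o,d=ray(n,u,v,M); return o+d*(z-o[2])/d[2]
def proj(n,P,M=None):
    K,k,V=M or cam(n); p=V[:3,:3]@np.array(P)+V[:3,3]
    s=np.array([p[0],-p[1]])/-p[2]; s=s*(1+k*(s@s)); return (K@[*s,1])[:2]
def tri(obs):
    A=np.zeros((3,3));b=np.zeros(3)
    for n,u,v in obs:
        o,d=ray(n,u,v); d/=np.linalg.norm(d); Q=np.eye(3)-np.outer(d,d); A+=Q;b+=Q@o
    return np.linalg.solve(A,b)
def snap(n,f,box=None,s=1):
    im=eyes.get_image(n); cv2.imwrite(f"pics/{f}_raw.png",im[:,:,::-1])
    if box: x0,y0,x1,y1=box; im=im[y0:y1,x0:x1]
    im=cv2.resize(im,None,fx=s,fy=s,interpolation=cv2.INTER_CUBIC)
    cv2.imwrite(f"pics/{f}.png",im[:,:,::-1])
E
python3 - <<'E'
from h import *
s=readout.observe(); print(s["time_s"],s["position"],s["ft_force"],s["grip_width"]); print(np.array(s["tool_rot"]).round(3))
for n in ("scene","top"): snap(n,n+"0"); K,k,V=cam(n); print(n,K[0,0],k,(-V[:3,:3].T@V[:3,3]).round(3))
E
```

```text
pics
0.0 [0.21993895 0.50376144 0.21820083] [-0.27561653  0.03834057 -0.58782405] 0.08576263635550649
[[-0.916  0.4   -0.001]
 [ 0.4    0.916 -0.001]
 [ 0.    -0.001 -1.   ]]
scene 545.9673473734985 -0.0024829063297814166 [ 1.021e+00 -1.000e-03  9.710e-01]
top 487.4407127210355 -0.007184147026485178 [ 0.39  -0.221  1.05 ]
```

View pics/top0.png

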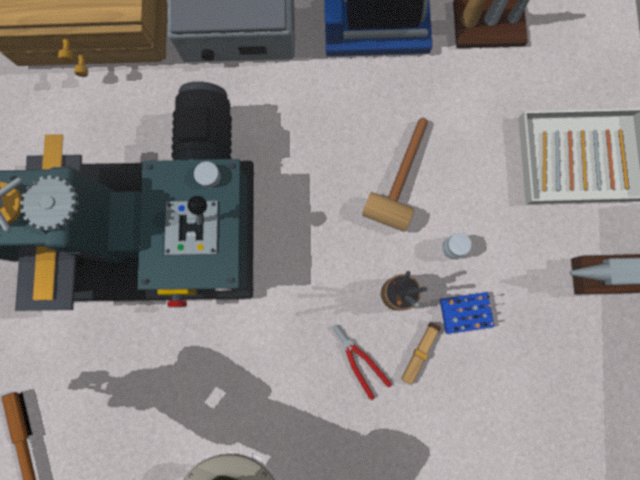

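View pics/scene0.png

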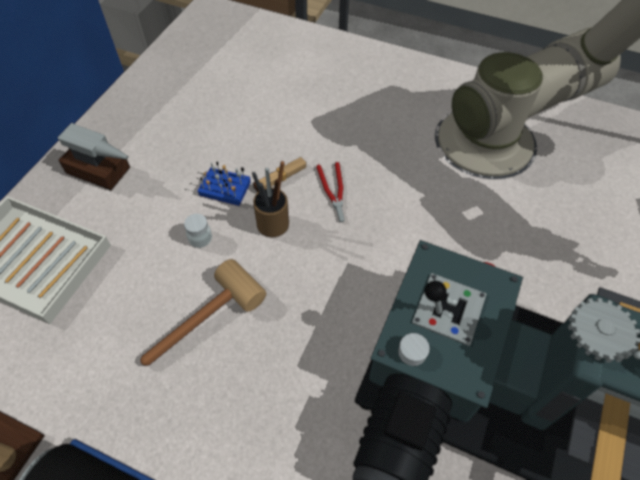

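The top view shows the gate at about (191,228) with green dot (181,247), yellow (200,247), blue (182,209), and the knob at (198,205). The tin is at (206,173). The scene view has the knob at about (435,291).

Run:
```python
import cv2,numpy as np
a=cv2.imread("pics/top0_raw.png")[150:310,130:260]; b=cv2.imread("pics/scene0_raw.png")[240:400,380:510]
cv2.imwrite("pics/c0.png",np.hstack([cv2.resize(i,None,fx=3,fy=3,interpolation=cv2.INTER_CUBIC) for i in(a,b)]))
from h import *
for n in("top","scene"):
    im=cv2.imread(f"pics/{n}0_raw.png"); h=cv2.cvtColor(im,cv2.COLOR_BGR2HSV)
    box=(150,260,160,225) if n=="top" else (265,345,405,495)
    for c,(lo,hi) in dict(red=(0,6),yellow=(18,30),green=(45,80),blue=(105,125)).items():
        m=np.zeros(h.shape[:2],bool); y0,y1,x0,x1=box
        m[y0:y1,x0:x1]=((h[...,0]>=lo)&(h[...,0]<=hi)&(h[...,1]>130)&(h[...,2]>90))[y0:y1,x0:x1]
        v,u=np.nonzero(m)
        if len(u)>3: print(n,c,len(u),u.mean().round(1),v.mean().round(1),atz(n,u.mean(),v.mean(),.156).round(4))
```

```text
top yellow 28 199.8 246.5 [0.5213 0.0209 0.156 ]
top green 21 180.0 247.0 [0.5213 0.0578 0.156 ]
top blue 28 181.2 207.7 [0.596 0.057 0.156]
scene red 24 432.1 321.2 [0.5946 0.0212 0.156 ]
scene yellow 17 445.6 284.8 [0.5205 0.0222 0.156 ]
scene green 11 466.6 292.9 [0.5211 0.0588 0.156 ]
scene blue 28 454.4 330.0 [0.595  0.0587 0.156 ]
```

View pics/c0.png

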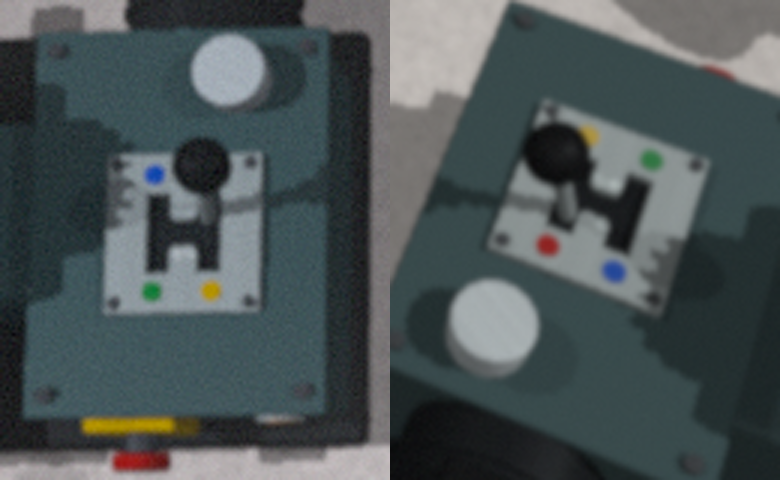

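Run:
```python
from h import *
k=tri([("top",197,205),("scene",435,291.7)]); g=np.array([.558,.0397,.156])
print("knob",k.round(4),"rel",((k-g)*1e3).round(1), "dist pivot",np.linalg.norm(k-g+[0,0,.07]).round(4))
t=tri([("top",206.3,173.8),("scene",380+(493-390)/3,240+320/3)]); print("tin top",t.round(4))
for v in((60,150),(240,150)): pass
print("stand corner px", [atz("top",u,v,.315).round(3) for u,v in((0,165),(75,175),(75,255))])
```

```text
knob [0.5832 0.008  0.2279] rel [ 25.2 -31.7  71.9] dist pivot 0.1476
tin top [0.6557 0.0074 0.1709]
stand corner px [array([0.636, 0.297, 0.315]), array([0.616, 0.176, 0.315]), array([0.49 , 0.17 , 0.315])]
```

arm_command --rows "1 0 0 -40 0 0 -6; 1 0 0 -40 0 0 -6; 1 0 0 -40 0 0 -6; 1 0 0 -40 0 0 -5.6; 1 0 0 -40 0 0 0"

```text
time_s: 0.52
position: [0.2197, 0.5035, 0.4207]
tool_rot: [[-1.0, -0.005, -0.0], [-0.005, 1.0, -0.0], [0.0, -0.0, -1.0]]
ft_force: [0.9, 1.2, 0.9]
grip_width: 0.0259
```

arm_command --rows "1 -25.3 -31 0 0 0 0; 1 -25.3 -31 0 0 0 0; 1 -25.3 -31 0 0 0 0; 1 -25.3 -31 0 0 0 0; 1 -25.3 -31 0 0 0 0"

```text
time_s: 0.93
position: [0.3473, 0.3474, 0.4186]
tool_rot: [[-1.0, -0.001, -0.001], [-0.001, 1.0, -0.0], [0.001, -0.0, -1.0]]
ft_force: [0.3, 1.1, 0.4]
grip_width: -0.0002
```

arm_command --rows "1 -25.3 -31 0 0 0 0; 1 -25.3 -31 0 0 0 0; 1 -25.3 -31 0 0 0 0; 1 -25.3 -31 0 0 0 0; 1 -25.3 -31 0 0 0 0"

```text
time_s: 1.35
position: [0.4739, 0.1922, 0.4187]
tool_rot: [[-1.0, -0.0, -0.001], [-0.0, 1.0, -0.0], [0.001, -0.0, -1.0]]
ft_force: [0.2, 0.4, 0.7]
grip_width: -0.0003
```

arm_command --rows "1 -25.3 -31 0 0 0 0; 1 -25.3 -31 0 0 0 0; 1 -25.3 -31 0 0 0 0; 1 -25.3 -31 0 0 0 0; 1 -25.3 -31 0 0 0 0"

```text
time_s: 1.77
position: [0.6005, 0.0372, 0.4185]
tool_rot: [[-1.0, 0.0, -0.001], [0.0, 1.0, 0.0], [0.001, 0.0, -1.0]]
ft_force: [0.8, 0.9, 0.5]
grip_width: -0.0002
```

arm_command --rows "1 -25.3 -31 0 0 0 0; 1 0 0 0 0 0 0; 1 0 0 0 0 0 0"

```text
time_s: 2.02
position: [0.6262, 0.0062, 0.4165]
tool_rot: [[-1.0, 0.003, -0.004], [0.003, 1.0, 0.001], [0.004, 0.001, -1.0]]
ft_force: [0.0, 0.7, 0.2]
grip_width: 0.0003
```

Run:
```python
from h import *
s=readout.observe(); print(s["time_s"],s["position"],s["ft_force"],s["grip_width"]); snap("scene","s1"); snap("wrist","w1")
a=cv2.imread("pics/s1_raw.png")[100:400,320:560]; b=cv2.imread("pics/w1_raw.png")
cv2.imwrite("pics/c1.png",np.hstack([cv2.resize(a,(384,480)),cv2.resize(b,(416,480))]))
```

```text
2.0167 [0.6261504  0.00615324 0.41650101] [0.04447569 0.74331828 0.1997635 ] 0.0002854086068109256
```

View pics/c1.png

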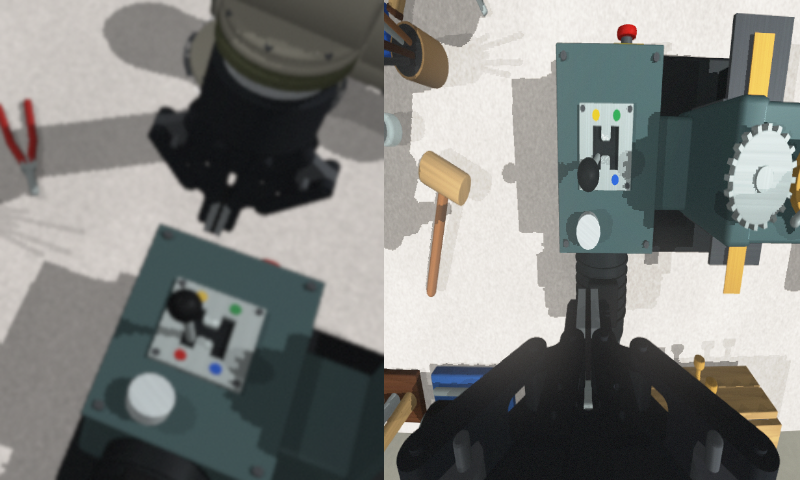

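The scene crop shows the closed fingers above and behind the gate, with the knob still in the red slot. The wrist view has the knob at full px (314,173), plate dots visible, and the fingers over the motor.

```bash
cat >> h.py <<'E'
def dots(im,box=None):
    h=cv2.cvtColor(im,cv2.COLOR_BGR2HSV); r={}
    for c,(lo,hi) in dict(yellow=(20,32),green=(45,80),blue=(105,125)).items():
        m=((h[...,0]>=lo)&(h[...,0]<=hi)&(h[...,1]>130)&(h[...,2]>90)).astype(np.uint8)
        if box is not None: q=np.zeros_like(m); x0,y0,x1,y1=box; q[y0:y1,x0:x1]=1; m*=q
        n,_,st,ce=cv2.connectedComponentsWithStats(m)
        if n>1: r[c]=ce[1+np.argmax(st[1:,4])]
    return r
E
python3 - <<'E'
from h import *
K,k,V=cam("wrist"); s=readout.observe(); R=np.array(s["tool_rot"]); o=-V[:3,:3].T@V[:3,3]
print("cam in tool",(R.T@(o-s["position"])).round(3))
im=cv2.imread("pics/w1_raw.png")
for c,p in dots(im,(290,120,400,270)).items(): print(c,p.round(1),atz("wrist",*p,.156).round(4))
for o in ([("top",197,205),("wrist",314,173)],[("top",197,205),("scene",435,291.7),("wrist",314,173)]): print(tri(o).round(4))
E
```

```text
cam in tool [ 0.074 -0.    -0.155]
yellow [326. 120.] [0.5274 0.0225 0.156 ]
green [357. 120.] [0.5273 0.0587 0.156 ]
blue [355.1 179.3] [0.5958 0.0587 0.156 ]
[0.5829 0.0081 0.2265]
[0.5827 0.0082 0.2273]
```

arm_command --rows "1 0 2 38 0 0 0; 1 0 0 38 0 0 0; 1 0 0 38 0 0 0; 1 0 0 38 0 0 0; 1 0 0 36 0 0 0"

```text
time_s: 2.53
position: [0.6237, 0.0117, 0.2301]
tool_rot: [[-1.0, -0.002, 0.001], [-0.002, 1.0, -0.0], [-0.001, -0.0, -1.0]]
ft_force: [0.7, -0.2, 0.1]
grip_width: 0.0
```

arm_command --rows "1 4 0 0 0 0 0; 1 4 0 0 0 0 0; 1 4 0 0 0 0 0; 1 0 0 0 0 0 0"

```text
time_s: 2.87
position: [0.6131, 0.0104, 0.2344]
tool_rot: [[-1.0, -0.001, 0.005], [-0.001, 1.0, -0.001], [-0.005, -0.001, -1.0]]
ft_force: [0.4, -0.1, -0.1]
grip_width: 0.0002
```

Run:
```python
from h import *
s=readout.observe(); print(s["time_s"],s["position"],s["ft_force"]); snap("scene","s2"); snap("wrist","w2")
a=cv2.imread("pics/s2_raw.png")[200:380,360:504]; b=cv2.imread("pics/w2_raw.png")
cv2.imwrite("pics/c2.png",np.hstack([cv2.resize(a,(384,480)),cv2.resize(b,(416,480))]))
```

```text
2.8667 [0.61314967 0.01036379 0.23438318] [ 0.35820931 -0.09828305 -0.12950931]
```

View pics/c2.png

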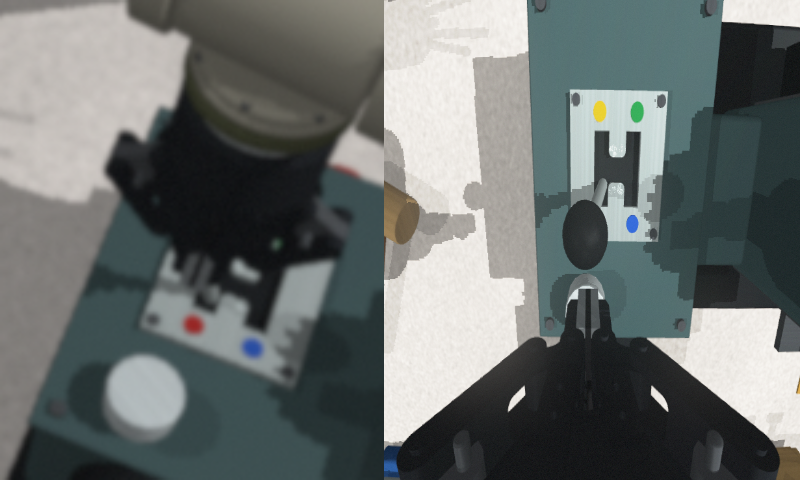

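The knob is at composite (585,235) and still untouched. The fingertips sit about 7 px behind it, and the tin lies clear below.

arm_command --rows "1 5 0 4 0 0 0; 1 5 0 0 0 0 0; 1 5 0 0 0 0 0; 1 5 0 0 0 0 0; 1 0 0 0 0 0 0"

```text
time_s: 3.38
position: [0.5936, 0.0096, 0.229]
tool_rot: [[-1.0, 0.0, 0.006], [0.0, 1.0, -0.001], [-0.006, -0.001, -1.0]]
ft_force: [3.0, -2.2, 7.5]
grip_width: -0.0
```

Run:
```python
from h import *
s=readout.observe(); print(s["time_s"],s["position"],s["ft_force"]); snap("wrist","w3",(180,60,500,320),2.4)
```

```text
3.3833 [0.59357312 0.0095531  0.22904516] [ 2.99431971 -2.19068417  7.53866752]
```

View pics/w3.png

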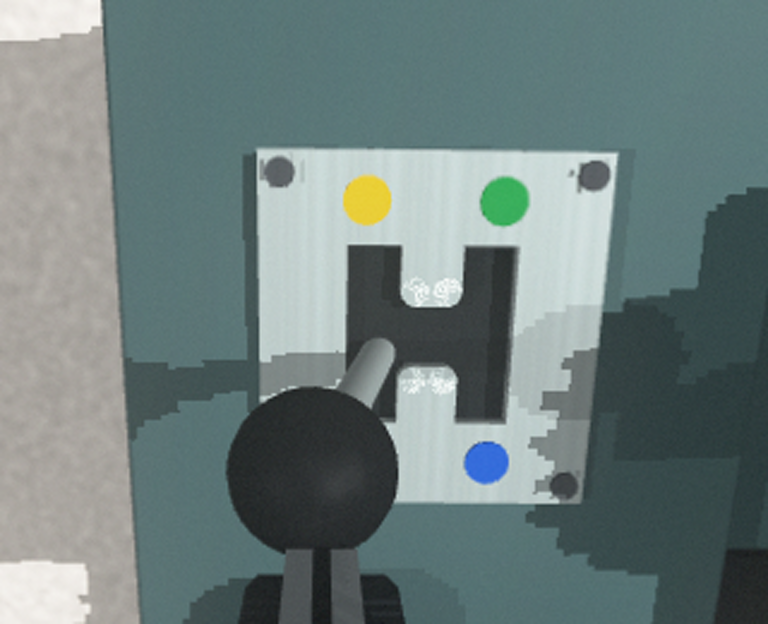

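The shank is now near the crossbar level at crop (380,352) in the right slot, and the knob at (312,472) touches the fingers.

Run:
```python
from h import *
for z in(.229,.234): print(atz("wrist",310,256.7,z).round(4))
im=cv2.imread("pics/w3_raw.png")
for c,p in dots(im,(180,60,500,320)).items(): print(c,p.round(1),atz("wrist",*p,.156).round(4))
s=readout.observe(); print(s["ft_force"],s["wrist_torque"])
```

```text
[0.5736 0.0076 0.229 ]
[0.5718 0.0077 0.234 ]
yellow [332.6 142.9] [0.5216 0.0215 0.156 ]
green [389.8 143.6] [0.5219 0.0584 0.156 ]
blue [382.3 252.2] [0.596  0.0579 0.156 ]
[ 3.00180929 -1.29350799  8.15180737] [-0.26444223 -0.44703078  0.05101456]
```

arm_command --rows "1 -4 0 0 0 0 0; 1 0 0 -8 0 0 0; 1 0 0 0 0 0 0"

```text
time_s: 3.68
position: [0.5971, 0.01, 0.2361]
tool_rot: [[-1.0, -0.0, 0.001], [-0.0, 1.0, -0.0], [-0.001, -0.0, -1.0]]
ft_force: [0.5, -0.2, 0.8]
grip_width: -0.0002
```

arm_command --rows "1 4 0 0 0 0 0; 1 5 0 0 0 0 0; 1 5 0 0 0 0 0; 1 0 0 0 0 0 0"

```text
time_s: 4.02
position: [0.5823, 0.0101, 0.2352]
tool_rot: [[-1.0, -0.0, 0.001], [-0.0, 1.0, -0.0], [-0.001, -0.0, -1.0]]
ft_force: [1.2, 0.4, 0.7]
grip_width: -0.0001
```

```bash
cat >> h.py <<'E'
def knob(n="wrist",f="k",box=(180,60,500,340),z=.234):
    im=eyes.get_image(n)[:,:,::-1].copy(); cv2.imwrite(f"pics/{f}_raw.png",im); x0,y0,x1,y1=box
    g=cv2.GaussianBlur(cv2.cvtColor(im,cv2.COLOR_BGR2GRAY)[y0:y1,x0:x1],(3,3),0)
    c=cv2.HoughCircles(g,cv2.HOUGH_GRADIENT,1,30,param1=80,param2=12,minRadius=28,maxRadius=42)
    for u,v,r in ([] if c is None else c[0][:3]): print("knob?",(u+x0).round(1),(v+y0).round(1),r,atz(n,u+x0,v+y0,z).round(4))
    s=readout.observe(); print(s["time_s"],np.round(s["position"],4),np.round(s["ft_force"],1))
E
python3 - <<'E'
from h import *
knob(f="w4")
im=cv2.imread("pics/w4_raw.png"); cv2.imwrite("pics/w4.png",cv2.resize(im[60:340,180:500],None,fx=2,fy=2))
E
```

```text
knob? 308.5 267.5 34.6 [0.5684 0.0073 0.234 ]
knob? 359.5 239.5 41.4 [0.5541 0.0319 0.234 ]
4.0667 [0.5825 0.0101 0.2351] [ 1.  -0.6  0.9]
```

View pics/w4.png

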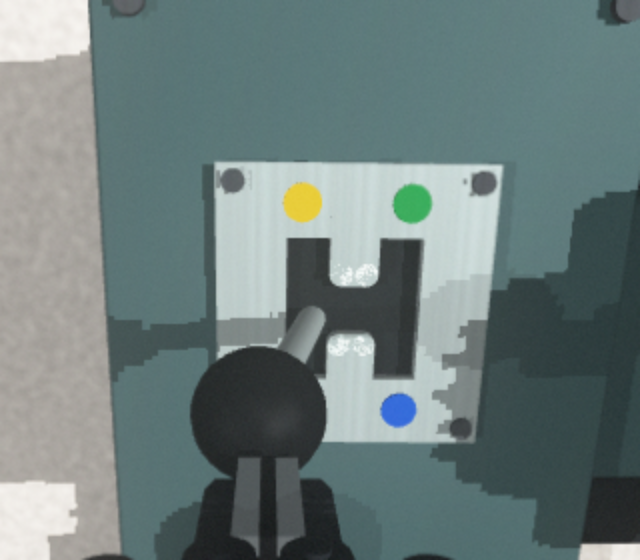

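The shank is at the crossbar's back edge, crop (310,325), with the knob centred at (258,412). The finger ends appear to overlap the knob's silhouette at row 458, so I'm checking that geometry.

Run:
```python
from h import *
p=np.array(readout.observe()["position"])
for dz in(-.017,0,.02):
    for dx in(-.011,0,.011): print(dz,dx,proj("wrist",p+[dx,0,dz]).round(0), "in crop",((proj("wrist",p+[dx,0,dz])-[180,60])*2).round(0))
print("ball",proj("wrist",[.565,.0095,.235]).round(0), "w/ tip ray at z", [atz("wrist",314,289,z).round(4) for z in(.218,.235,.25)])
for n in("scene","top"): snap(n,n+"5")
a=cv2.imread("pics/scene5_raw.png")[210:370,370:500]; b=cv2.imread("pics/top5_raw.png")[150:310,130:260]; c=cv2.imread("pics/w2_raw.png")[210:310,260:370]
cv2.imwrite("pics/c5.png",np.hstack([cv2.resize(i,(266,480),interpolation=cv2.INTER_CUBIC) if 0 else cv2.resize(i,None,fx=480/i.shape[0]*.5,fy=480/i.shape[0]*.5,interpolation=cv2.INTER_CUBIC) for i in(a,b,c)]))
```

```text
-0.017 -0.011 [314. 262.] in crop [268. 405.]
-0.017 0 [314. 281.] in crop [268. 442.]
-0.017 0.011 [314. 299.] in crop [268. 479.]
0 -0.011 [314. 274.] in crop [268. 429.]
0 0 [314. 295.] in crop [268. 469.]
0 0.011 [314. 314.] in crop [268. 509.]
0.02 -0.011 [314. 292.] in crop [268. 463.]
0.02 0 [314. 314.] in crop [268. 508.]
0.02 0.011 [314. 336.] in crop [268. 552.]
ball [313. 262.] w/ tip ray at z [array([0.5873, 0.0101, 0.218 ]), array([0.5795, 0.01  , 0.235 ]), array([0.5726, 0.01  , 0.25  ])]
```

View pics/c5.png

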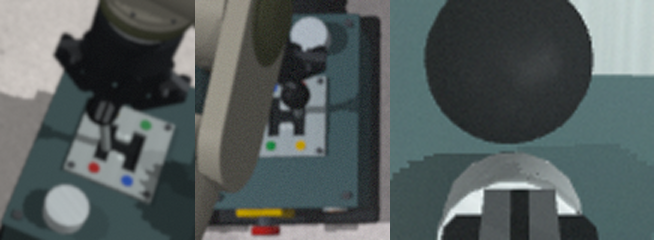

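arm_command --rows "1 4 0 -2 0 0 0; 1 3 0 0 0 0 0; 1 3 0 0 0 0 0; 1 0 0 0 0 0 0"

```text
time_s: 4.5
position: [0.5723, 0.0101, 0.2368]
tool_rot: [[-1.0, -0.0, -0.001], [-0.0, 1.0, 0.0], [0.001, 0.0, -1.0]]
ft_force: [0.5, 0.7, 0.3]
grip_width: -0.0001
```

Run:
```python
from h import *
knob(f="w6",z=.236)
im=cv2.imread("pics/w6_raw.png"); cv2.imwrite("pics/w6.png",cv2.resize(im[60:340,180:500],None,fx=2,fy=2))
```

```text
knob? 309.5 283.5 33.3 [0.5668 0.0078 0.236 ]
knob? 367.5 251.5 40.3 [0.55   0.0359 0.236 ]
knob? 294.5 223.5 30.2 [0.5361 0.0008 0.236 ]
4.55 [0.5725 0.0101 0.2368] [-0.1  0.1  0.8]
```

View pics/w6.png

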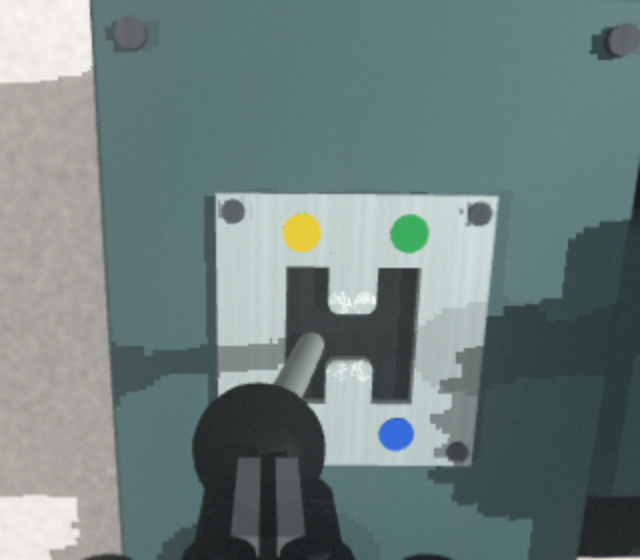

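arm_command --rows "1 -16 0 -3 0 0 0; 1 -18 0 0 0 0 0; 1 0 0 0 0 0 0; 1 0 0 15 0 0 0; 1 0 0 14 0 0 0"

```text
time_s: 4.97
position: [0.607, 0.01, 0.2105]
tool_rot: [[-1.0, -0.0, 0.001], [-0.0, 1.0, -0.0], [-0.001, -0.0, -1.0]]
ft_force: [0.5, 0.2, -0.2]
grip_width: 0.0002
```

Run:
```python
from h import *
knob(f="w7",z=.236); snap("scene","scene7")
b=cv2.imread("pics/w7_raw.png")[60:340,180:500]; a=cv2.imread("pics/scene7_raw.png")[200:360,370:500]
cv2.imwrite("pics/c7.png",np.hstack([cv2.resize(a,(390,480),interpolation=cv2.INTER_CUBIC),cv2.resize(b,(410,359))[:480] if 0 else cv2.copyMakeBorder(cv2.resize(b,(410,359)),0,121,0,0,0)]))
```

```text
knob? 308.5 231.5 41.4 [0.5655 0.008  0.236 ]
knob? 313.5 330.5 36.9 [0.6087 0.0099 0.236 ]
knob? 360.5 210.5 38.1 [0.5573 0.0278 0.236 ]
5.0167 [0.6057 0.0102 0.2071] [-1.3  0.3 -2.3]
```

View pics/c7.png

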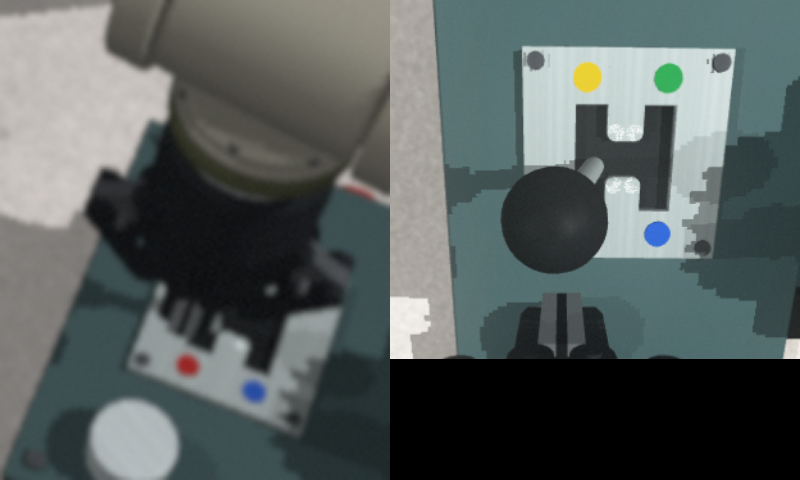

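The knob (composite 554,220) is clear of the fingertips (562,293), which now stand behind it. The shank is at the crossbar's back part. Ten pictures viewed so far.

Run:
```python
from h import *
p=np.array(readout.observe()["position"]); t=tri([("scene",433.3,311.7),("wrist",314,288.5)]); print(p,t,(t-p)*1e3)
print([((atz("wrist",314,288.5,p[2]+d)-p)*1e3).round(1) for d in(-.017,0,.01,.017)])
```

```text
[0.60574146 0.01021746 0.20850827] [0.60402614 0.01349307 0.20498197] [-1.71532628  3.27561    -3.5263025 ]
[array([  4.2,  -0. , -17. ]), array([-3.4, -0. ,  0. ]), array([-7.9, -0.1, 10. ]), array([-11. ,  -0.1,  17. ])]
```

arm_command --rows "1 4 0 0 0 0 0; 1 4 0 0 0 0 0; 1 4 0 0 0 0 0; 1 0 0 0 0 0 0"

```text
time_s: 5.4
position: [0.5949, 0.01, 0.2121]
tool_rot: [[-1.0, -0.0, 0.003], [-0.0, 1.0, -0.0], [-0.003, -0.0, -1.0]]
ft_force: [2.6, -0.5, 0.2]
grip_width: 0.0
```

Run:
```python
from h import *
knob(f="w8",z=.236)
```

```text
knob? 308.5 256.5 40.2 [0.5664 0.0077 0.236 ]
5.45 [0.5951 0.01   0.2119] [1.4 0.8 1.2]
```

arm_command --rows "1 4 0 0 0 0 0; 1 4 0 0 0 0 0; 1 0 0 0 0 0 0; 1 0 0 0 0 0 0"

```text
time_s: 5.78
position: [0.5869, 0.01, 0.2111]
tool_rot: [[-1.0, -0.0, 0.0], [-0.0, 1.0, -0.0], [-0.0, -0.0, -1.0]]
ft_force: [2.1, -0.3, 2.6]
grip_width: 0.0001
```

```bash
cat >> h.py <<'E'
def shank(f,z=.19):
    pass
E
python3 - <<'E'
from h import *
knob(f="w9",z=.236)
im=cv2.imread("pics/w9_raw.png")
for c,p in dots(im,(180,40,500,340)).items(): print(c,atz("wrist",*p,.156).round(4))
E
```

```text
knob? 309.5 258.5 41.4 [0.5588 0.0081 0.236 ]
knob? 320.5 180.5 37.0 [0.5275 0.0124 0.236 ]
knob? 380.5 238.5 34.3 [0.5504 0.0365 0.236 ]
5.8333 [0.5869 0.01   0.2109] [ 2.7 -0.1  2.7]
yellow [0.5214 0.0215 0.156 ]
green [0.5217 0.0585 0.156 ]
blue [0.5958 0.0578 0.156 ]
```

arm_command --rows "1 -15 0 0 0 0 0; 1 0 -23 0 0 0 0; 1 0 -23 0 0 0 0; 1 21 0 0 0 0 0; 1 22 0 0 0 0 0"

```text
time_s: 6.25
position: [0.5581, -0.0368, 0.2094]
tool_rot: [[-1.0, 0.001, -0.003], [0.001, 1.0, 0.001], [0.003, 0.001, -1.0]]
ft_force: [0.2, -0.2, 0.1]
grip_width: 0.0003
```

arm_command --rows "1 0 3 0 0 0 0; 1 0 0 0 0 0 0"

```text
time_s: 6.42
position: [0.5581, -0.0325, 0.2107]
tool_rot: [[-1.0, 0.0, -0.001], [0.0, 1.0, 0.001], [0.001, 0.001, -1.0]]
ft_force: [0.6, -0.5, -0.1]
grip_width: -0.0003
```

Run:
```python
from h import *
knob(f="w10",z=.236,box=(180,40,640,400)); print(np.round(readout.observe()["tool_rot"],3).tolist())
```

```text
knob? 404.5 318.5 38.1 [0.5581 0.0062 0.236 ]
knob? 445.5 256.5 38.0 [0.53   0.0207 0.236 ]
knob? 315.5 296.5 34.6 [ 0.5477 -0.0321  0.236 ]
6.4667 [ 0.5589 -0.0327  0.2108] [ 0.2 -0.2 -0.3]
[[-1.0, -0.0, -0.001], [-0.0, 1.0, 0.0], [0.001, 0.0, -1.0]]
```

arm_command --rows "1 0 5 0 0 0 0; 1 0 5 0 0 0 0; 1 0 5 0 0 0 0; 1 0 5 0 0 0 0; 1 0 0 0 0 0 0"

```text
time_s: 6.88
position: [0.5594, -0.0122, 0.2112]
tool_rot: [[-1.0, -0.001, 0.001], [-0.001, 1.0, -0.0], [-0.001, -0.0, -1.0]]
ft_force: [-0.3, -2.3, 0.5]
grip_width: -0.0002
```

Run:
```python
from h import *
knob(f="w11",z=.236,box=(180,40,640,400))
```

```text
knob? 381.5 321.5 41.4 [0.5599 0.0168 0.236 ]
6.9333 [ 0.5592 -0.0123  0.2109] [ 0.1 -0.6  0.5]
```

arm_command --rows "1 0 6 0 0 0 0; 1 0 6 0 0 0 0; 1 0 6 0 0 0 0; 1 0 6 0 0 0 0; 1 0 0 0 0 0 0"

```text
time_s: 7.35
position: [0.5588, 0.0125, 0.2107]
tool_rot: [[-1.0, -0.001, -0.0], [-0.001, 1.0, 0.001], [0.0, 0.001, -1.0]]
ft_force: [0.2, -0.6, -1.1]
grip_width: 0.0001
```

arm_command --rows "1 0 6 0 0 0 0; 1 0 6 0 0 0 0; 1 0 6 0 0 0 0; 1 0 6 0 0 0 0; 1 0 0 0 0 0 0"

```text
time_s: 7.77
position: [0.5588, 0.0364, 0.2105]
tool_rot: [[-1.0, -0.001, -0.001], [-0.001, 1.0, 0.001], [0.001, 0.001, -1.0]]
ft_force: [0.6, 0.1, -1.4]
grip_width: -0.0002
```

Run:
```python
from h import *
knob(f="w12",z=.236,box=(180,40,640,400))
```

```text
knob? 381.5 323.5 41.4 [0.5603 0.0651 0.236 ]
knob? 282.5 302.5 34.8 [0.5503 0.0227 0.236 ]
7.8167 [0.5588 0.0361 0.2105] [-0.9 -0.6 -0.6]
```

arm_command --rows "1 0 4 0 0 0 0; 1 0 4 0 0 0 0; 1 0 0 0 0 0 0"

```text
time_s: 8.07
position: [0.5588, 0.0436, 0.2106]
tool_rot: [[-1.0, -0.0, -0.001], [-0.0, 1.0, 0.0], [0.001, 0.0, -1.0]]
ft_force: [-0.5, -0.5, -1.5]
grip_width: -0.0001
```

Run:
```python
from h import *
knob(f="w13",z=.235,box=(180,40,640,400))
```

```text
knob? 381.5 319.5 39.1 [0.5591 0.0726 0.235 ]
knob? 264.5 284.5 40.3 [0.5426 0.0227 0.235 ]
knob? 312.5 307.5 38.0 [0.5533 0.0428 0.235 ]
8.1167 [0.5589 0.0435 0.2107] [ 0.  -0.4  0.3]
```

arm_command --rows "1 0 -15 0 0 0 0; 1 -22 0 0 0 0 0; 1 -21 0 0 0 0 0; 1 0 22 0 0 0 0; 1 0 22 0 0 0 0"

```text
time_s: 8.53
position: [0.6028, 0.0719, 0.2103]
tool_rot: [[-1.0, 0.002, -0.0], [0.002, 1.0, 0.001], [0.0, 0.001, -1.0]]
ft_force: [0.3, 0.1, -0.2]
grip_width: 0.0001
```

arm_command --rows "1 4 0 0 0 0 0; 1 0 0 0 0 0 0"

```text
time_s: 8.7
position: [0.5975, 0.073, 0.2108]
tool_rot: [[-1.0, -0.002, -0.0], [-0.002, 1.0, 0.0], [0.0, 0.0, -1.0]]
ft_force: [-0.5, 0.1, 0.0]
grip_width: 0.0002
```

Run:
```python
from h import *
knob(f="w14",z=.235)
b=cv2.imread("pics/w14_raw.png")[40:360,160:520]; cv2.imwrite("pics/w14.png",cv2.resize(b,None,fx=1.8,fy=1.8))
```

```text
knob? 315.5 233.5 41.4 [0.5595 0.0727 0.235 ]
knob? 221.5 338.5 32.0 [0.6076 0.0311 0.235 ]
knob? 222.5 237.5 36.9 [0.5611 0.0353 0.235 ]
8.75 [0.5977 0.0722 0.2109] [ 0.6 -0.8 -0. ]
```

View pics/w14.png

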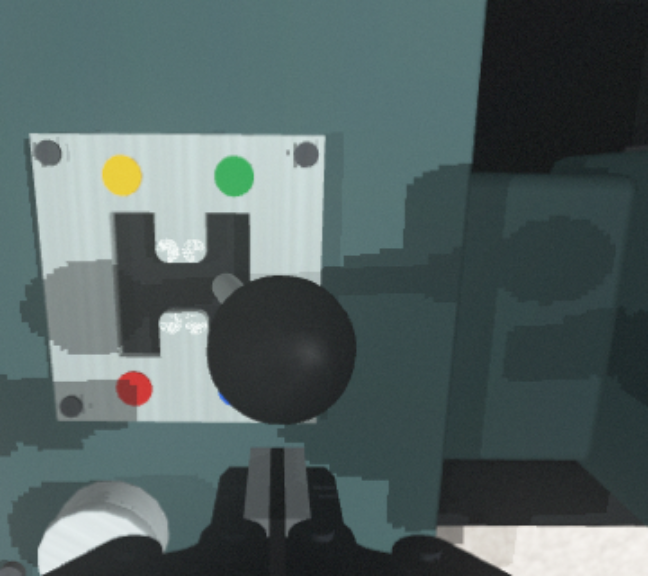

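The shank (crop 228,288) is in the left slot at the crossbar, and the knob (281,350) is ahead of the fingers. The next step is to push to the front.

arm_command --rows "1 0 0 8 0 0 0; 1 5 0 0 0 0 0; 1 6 0 0 0 0 0; 1 6 0 0 0 0 0; 1 6 0 0 0 0 0"

```text
time_s: 9.17
position: [0.5747, 0.0717, 0.2029]
tool_rot: [[-1.0, 0.0, 0.001], [0.0, 1.0, -0.0], [-0.001, -0.0, -1.0]]
ft_force: [1.9, -0.5, -1.6]
grip_width: 0.0003
```

arm_command --rows "1 6 0 0 0 0 0; 1 6 0 0 0 0 0; 1 6 0 0 0 0 0; 1 0 0 0 0 0 0"

```text
time_s: 9.5
position: [0.5559, 0.072, 0.2031]
tool_rot: [[-1.0, -0.0, -0.0], [-0.0, 1.0, -0.0], [0.0, -0.0, -1.0]]
ft_force: [2.2, 0.1, -1.4]
grip_width: -0.0002
```

Run:
```python
from h import *
knob(f="w15",z=.229)
```

```text
knob? 317.5 261.5 41.4 [0.5293 0.0734 0.229 ]
9.55 [0.5563 0.0721 0.2031] [ 0.6 -0.1 -0.1]
```

Twelve millimetres are left, so I'll go gently until the end stop shows in the force.

arm_command --rows "1 3 0 0 0 0 0; 1 3 0 0 0 0 0; 1 2 0 0 0 0 0; 1 0 0 0 0 0 0"

```text
time_s: 9.88
position: [0.5487, 0.072, 0.2028]
tool_rot: [[-1.0, -0.0, -0.0], [-0.0, 1.0, -0.0], [0.0, -0.0, -1.0]]
ft_force: [2.1, -1.4, -1.3]
grip_width: 0.0006
```

arm_command --rows "1 2 0 0 0 0 0; 1 0 0 0 0 0 0"

```text
time_s: 10.05
position: [0.5468, 0.072, 0.2028]
tool_rot: [[-1.0, -0.0, -0.0], [-0.0, 1.0, -0.0], [0.0, -0.0, -1.0]]
ft_force: [2.9, 0.0, -2.6]
grip_width: 0.0001
```

Run:
```python
from h import *
knob(f="w16",z=.2285)
```

```text
knob? 316.5 260.5 41.4 [0.5195 0.073  0.2285]
10.1 [0.5469 0.072  0.2028] [ 2.1 -0.5 -1.8]
```

arm_command --rows "1 2 0 0 0 0 0; 1 0 0 0 0 0 0"

```text
time_s: 10.27
position: [0.5448, 0.072, 0.2028]
tool_rot: [[-1.0, -0.0, -0.0], [-0.0, 1.0, -0.0], [0.0, -0.0, -1.0]]
ft_force: [2.9, -0.5, -2.6]
grip_width: 0.0003
```

arm_command --rows "1 1 0 0 0 0 0; 1 0 0 0 0 0 0"

```text
time_s: 10.43
position: [0.5441, 0.072, 0.2028]
tool_rot: [[-1.0, -0.0, 0.001], [-0.0, 1.0, -0.0], [-0.001, -0.0, -1.0]]
ft_force: [4.6, -0.4, -4.4]
grip_width: 0.0003
```

Run:
```python
from h import *
knob(f="w17",z=.2285)
```

```text
knob? 316.5 261.5 41.4 [0.5172 0.073  0.2285]
10.4833 [0.5441 0.072  0.2028] [ 3.1 -0.2 -2.2]
```

arm_command --rows "1 1 0 0 0 0 0; 1 0 0 0 0 0 0"

```text
time_s: 10.65
position: [0.5435, 0.072, 0.2027]
tool_rot: [[-1.0, -0.0, 0.001], [-0.0, 1.0, -0.0], [-0.001, -0.0, -1.0]]
ft_force: [6.8, -0.3, -3.8]
grip_width: -0.0002
```

arm_command --rows "1 1 0 0 0 0 0; 1 0 0 0 0 0 0"

```text
time_s: 10.82
position: [0.5429, 0.072, 0.2027]
tool_rot: [[-1.0, 0.0, 0.002], [0.0, 1.0, -0.0], [-0.002, -0.0, -1.0]]
ft_force: [9.1, -0.8, -5.6]
grip_width: 0.0002
```

Run:
```python
from h import *
knob(f="w18",z=.2285)
```

```text
knob? 315.5 263.5 41.4 [0.5167 0.0725 0.2285]
knob? 217.5 242.5 37.0 [0.5078 0.0335 0.2285]
10.8667 [0.5429 0.072  0.2027] [ 9.4 -0.4 -6.1]
```

Force has risen from 3 to 9 N at knob x = -42 mm, so the lever is at the end stop. Now backing away.

arm_command --rows "1 -6 0 0 0 0 0; 1 -20 0 0 0 0 0; 1 0 0 -10 0 0 0; 1 0 0 -35 0 0 0; 1 0 0 -35 0 0 0"

```text
time_s: 11.28
position: [0.5668, 0.0722, 0.2831]
tool_rot: [[-1.0, -0.0, -0.005], [-0.0, 1.0, 0.0], [0.005, 0.0, -1.0]]
ft_force: [0.7, 0.1, 1.4]
grip_width: 0.0002
```

arm_command --rows "1 0 0 -40 0 0 0; 1 0 0 -40 0 0 0; 1 -30 0 0 0 0 0; 1 0 0 0 0 0 0; 1 0 0 0 0 0 0"

```text
time_s: 11.7
position: [0.5979, 0.0721, 0.3625]
tool_rot: [[-1.0, -0.0, -0.002], [-0.0, 1.0, 0.0], [0.002, 0.0, -1.0]]
ft_force: [0.1, 0.9, -0.8]
grip_width: 0.0001
```

Run:
```python
from h import *
s=readout.observe(); print(s["time_s"],s["position"],s["ft_force"])
snap("wrist","w19"); snap("scene","s19"); snap("top","t19")
b=cv2.imread("pics/w19_raw.png")[100:340,180:480]; a=cv2.imread("pics/s19_raw.png")[210:370,370:520]
im=np.hstack([cv2.resize(a,(400,427),interpolation=cv2.INTER_CUBIC),cv2.copyMakeBorder(cv2.resize(b,(400,320),interpolation=cv2.INTER_CUBIC),0,107,0,0,0)])
cv2.imwrite("pics/c19.png",im)
a=cv2.imread("pics/top0_raw.png").astype(int); b=cv2.imread("pics/t19_raw.png").astype(int)
d=(abs(a-b).sum(2)>120)[:, 320:560]; print("changed px bystander area",d.sum())
```

```text
11.7 [0.59791103 0.0720735  0.36253587] [ 0.1063449   0.88320961 -0.81195625]
changed px bystander area 20151
```

View pics/c19.png

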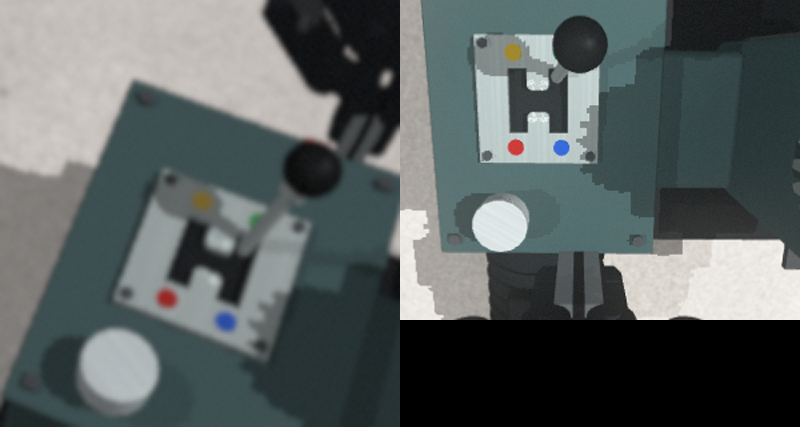

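The lever now leans to the front end of the green slot. The knob is at composite (580,44) in the wrist view and (312,168) in the scene view, and the tin has not moved. Next I triangulate the knob against green_home and check the bystanders.

Run:
```python
from h import *
k=tri([("scene",487,273),("wrist",315,133)]); g=np.array([.5587,.0399,.156]); print(k.round(4),((k-g)*1e3).round(1),"expected about -41,+33,+71; wrist only",atz("wrist",315,133,.2275).round(4))
a=cv2.imread("pics/scene0_raw.png"); b=cv2.imread("pics/s19_raw.png")
for nm,(x0,y0,x1,y1) in dict(mallet=(135,255,270,370),jar=(180,210,215,250),pot=(250,165,295,240),block=(195,160,255,205),pliers=(310,160,350,225),clamp=(270,155,310,190),tin=(395,330,432,370)).items():
    r=cv2.matchTemplate(b[y0-8:y1+8,x0-8:x1+8],a[y0:y1,x0:x1],cv2.TM_CCOEFF_NORMED); _,m,_,l=cv2.minMaxLoc(r); print(nm,round(m,3),l[0]-8,l[1]-8)
```

```text
[0.5169 0.0733 0.2265] [-41.8  33.4  70.5] expected about -41,+33,+71; wrist only [0.5169 0.073  0.2275]
mallet 0.713 0 0
jar 0.636 -3 -1
pot 0.91 0 -1
block 0.88 0 0
pliers 0.791 1 0
clamp 0.925 0 1
tin 1.0 0 0
```

```bash
python3 -c "
from rig import env; env.close_job()"
```

```text
the job is handed in; nothing more can be done
```

The gear lever is in slow reverse (the green slot) and fully home. I handed the job in at about 12 s of robot time, with the hand clear of everything.

**What I did:** I used the closed fingers, touching only the knob. I pushed it back from the red slot to neutral, across the crossbar to the left, then forward into the green slot. At the end stop the force rose from about 3 N to 9 N. The lever did not enter the yellow or blue slot.

**Last checks:**
- **Knob position:** It measured -41.8, +33.4, +70.5 mm from the gate, against about -41, +33, +71 mm expected. The final picture shows the shank at the green end.
- **Bystanders:** The tin matched its first picture exactly, and the mallet, pot, block, pliers and clamp were within 1 pixel. The jar matched poorly (score 0.64, 3 pixels off). I put that down to the arm's moved shadow, because the arm never went near it, but I did not look at it again.

**What went wrong on the way:** The first two pushes were too high. The fingertips first rode on the knob's upper back, with about 8 N of vertical force, and then slid over it. They appeared to sit higher relative to the reported TCP than I expected from the interface text. I lowered the hand about 26 mm, and contact was clean from then on.

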